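# Light up and take a microscope picture

### The arm

A 6-joint arm with a two-finger parallel gripper is mounted at the origin on the work surface. World frame = base frame: x ahead of the robot, y to its left, z up, the work surface at z = 0. Lengths are in m, angles in rad, forces in N, time in s.
With the tool pointing down it reaches from about 0.2 to 0.875 m from the base axis. Payload 3.4 kg.
Tool frame: the origin (TCP) lies between the finger pads; the fingertips stand 8 mm ahead of it and the grasp point (between the pads) lies 11 mm behind it (ctrl.nose_length is the distance from the TCP to the fingertips, in m); z points along the fingers, y is the line along which they close (so a half turn about z gives the same grasp; the last joint's range is limited). The gripper opens to 94 mm and grips with 3 to 60 N. Pads are 16 mm wide; open, the fingers measure 119 mm over their backs; the gripper's body (75 mm by 177 mm) begins 78 mm behind the grasp point.
Start: joints at [1.222, 0.276, 1.505, -0, 1.361, -0.121], TCP at [0.13, 0.56, 0.213] pointing down, gripper open.
Joint ranges: [-2.89, 2.89], [-0.75, 2.08], [0.22, 2.7], [-1.18, 4.32], [0.11, 2.71], [-2.7, 2.7]. Speed limits (rad/s): [2.57, 2.57, 3.14, 3.14, 3.14, 3.14].

### API

Orientations are given as a rotation vector (axis times angle).
In Python, from bench import telemetry, cams, finish_job, ctrl gives the robot as it stands.
- The arm moves only by the shell command python3 -m creep 'ROWS' [FORCE]. ROWS is JSON, a list of rows, each an object with "dp": the shift along the tool's x, y, z in m, a list of three; "twist": the turn, a rotation vector about the tool's x, y, z in degrees, a list of three; "gripper": the closure, from 0 (fully open) to 1 (shut). A call has 1 to 20 rows; each row shifts and turns the commanded pose from where the row before left it, along the tool's axes as they then stand; what a row does not reach is not made up. A row lasts 1/12 s, in which the tool goes at most 41.7 mm and 7.16 degrees, less where a joint would pass 70% of its speed; a pose out of reach is approached as far as the arm can. A call with a gripper value outside its range is refused whole. The fingers move at their own pace and stop on an object; FORCE is the grip in N (left out, the last holds). Time passes only in rows, so rows that do not move let the fingers close. It gives the time, the measured TCP pose, the force, the opening and the grip force at its end, in the units of the state.
- telemetry.read_state(): the state, without advancing time (a new reading comes with each control period).
- cams.read_camera(name): name is "scene" or "top" or "wrist"; returns a dict with "pixels" (400x640x3 uint8, red, green, blue), "depth" (400x640 float32, m along the optical axis (not along the pixel's ray), 0 where there is no reading), "fov_y" (degrees; the focal length in pixels is half the picture's height over the tangent of half this angle, whatever the lens; pixels are square), "cx", "cy" (the principal point, pixels), "rvec" (rotation vector, rad) and "tvec" (3), from world to camera coordinates, as OpenCV has them; the wrist camera has in their place "T_tool_cam" (4x4, takes a point from camera to tool coordinates, whose origin is the TCP and whose axes are the flange's). Camera axes: x right, y down, z forward; pixel columns grow to the right and rows downward; lengths in m; the calibration is good to about 2 mm. The wrist camera is an equidistant fisheye: a pixel r from the principal point sees the ray r / f radians off the axis. A picture is of the moment at which its call begins: read the wrist's pose just before it.
- finish_job(): hands the job in; it is judged then, once.
The state is a dict: "clock": time; "q": joint angles; "dq": joint speeds; "tau": joint torques, N m; "ee_pos": TCP position; "ee_rot": TCP orientation; "contact_force": force on the tool from outside, world axes, zero at the start; "wrist_torque": the same for the moment, N m; "width": opening from 0.0 (shut) to 1.0 (fully open); "grasp_force": force on a finger pad.
Only numpy, scipy, OpenCV 4.12 (cv2) and the standard library are available. Lean on these libraries where they do the work, as an engineer would, in place of code of your own. Each camera call takes 0.05 s, during which the arm holds its last target. There are 200 camera calls.

### The job

Take a picture with the microscope camera by pressing its controls in order with the fingertips: first switch the lamp unit on by pressing the raised end of its rocker right down, then press the long bar key of the camera pad fully in so that it stays down, then press the round key fully in and let it spring back out. Only press: do not lift, tip or shove the lamp unit or the pad, leave the little square key between the other two alone, and leave everything else on the bench where it stands.

Things in the scene. Friction and masses are not known exactly. Their poses are not given: they have to be found in the camera images.
- lamp_unit: Loose grey metal box, 120 x 110 x 60 mm high (x, y, z), about 0.9 kg, standing on the bench left or right of the middle, turned any way up to 90 degrees. Origin: centre of its underside; z up. A white plastic rocker sits in a black frame in the middle of its top; a steel light socket, 26 mm across, sticks out 18 mm from the side (-x) that lies away from the raised end of the rocker.
- rocker (a joint): Rocker, rad: 0 = off (one end raised), 0.30 = on (that end pressed level). It stays where it is left; 2 to 3 N at the end moves it, then a hard stop. 56 mm long along the unit's x, 26 mm wide, two halves meeting in a shallow V over a pivot in the middle of the unit's top. Off: the -x half is level, face 64 mm above the bench; the +x half slopes up to 72 mm at its outer edge. On: the reverse.
- rocker_raised_end (a point): Place to press: centre line of the sloping face of the rocker's raised (+x) half, 18 mm out from the pivot; 70 mm above the bench while off, 64 mm when on. Its x axis points outwards along the rocker's length (it tips with the rocker).
- pad: Loose black camera pad, 110 x 170 x 32 mm high (x, y, z), about 0.7 kg, standing on the bench on the other side of the middle from the lamp unit, turned up to about 30 degrees. Origin: centre of its underside; z up. On its top, in a row along its y, 52 mm apart, three white keys: long bar (+y), little square (middle), round (-y).
- bar_key (a joint): Bar key, m: 0 = out, 0.006 = fully in (hard stop). Pressed straight down with about 3 N it stays where it is left.
- bar_key_top (a point): Centre of the top face of the bar key, 46 mm (along the pad's x) x 18 mm; 41 mm above the bench when out, 35 mm when in.
- round_key (a joint): Round key, m: 0 = out, 0.006 = fully in (hard stop). Spring: starts to give at 1.5 N, fully in at 5 N, comes back by itself.
- round_key_top (a point): Centre of the top face of the round key, 30 mm across; 41 mm above the bench when out, 35 mm when in.
- square_key (a joint): Little square key, to be left alone, m: 0 = out, 0.006 = in; springs back.
- square_key_top (a point): Centre of the top face of the square key, 14 x 14 mm; 41 mm above the bench when out.
- dish: Bystander: white ceramic dish, 84 mm across, 16 mm high, in the middle between the two units. Origin: centre of underside.
- jar: Bystander: amber glass jar with white cap, 38 mm across, 48 mm high, close behind the pad (about 100 mm from its centre, away from the robot). Origin: centre of underside.
- weight: Bystander: brass balance weight, 32 mm across, 46 mm high, on the left of the bench. Origin: centre of underside.
- slide_box: Bystander: white plastic slide box, 85 x 32 x 28 mm high, on the left of the bench. Origin: centre of underside.
- forceps: Bystander: steel forceps lying on the bench between the two units, beyond the dish, 128 x 19 x 8 mm. Origin: middle of underside.
- beaker: Bystander: small glass beaker, 52 mm across, 62 mm high, on the right of the bench. Origin: centre of underside.
- bottle: Bystander: small white bottle with black cap, 34 mm across, 66 mm high, on the right of the bench. Origin: centre of underside.
Things that resemble listed ones, but are neither listed nor needed, are in the scene too. There is more than one size of the pad; the job needs the smallest.

How it is judged:
On the way, in this order (a step that is already met when the one before it is completed fails the run):
1. the rocker's raised end is pressed down (lamp on) (value of joint rocker above 0.25 rad), for 0.1 s.
2. the bar key is pressed in (value of joint bar_key above 0.0045 m), for 0.1 s.
3. the round key is pressed in (value of joint round_key above 0.0045 m), for 0.05 s.
At the end, for the whole second after the job is handed in: The rocker is on (beyond 0.24 of 0.30 rad), the bar key is in (beyond 4.5 of 6 mm), the round and square keys are out (within 2 mm), both units stand upright, and the units and all bystanders are at rest within 30 mm of where they began (value of joint rocker above 0.24 rad and value of joint bar_key above 0.0045 m and value of joint each of round_key, square_key below 0.002 m and distance of each of lamp_unit, pad, dish, jar, weight, slide_box, forceps, beaker, bottle from where it was at the start of the episode below 0.03 m and angle between each of lamp_unit, pad's own z axis and vertical below 0.1 rad and linear speed of each of lamp_unit, pad, dish, jar, weight, slide_box, forceps, beaker, bottle below 0.02 m/s); the robot touches nothing.
It fails at once if the bar key is pressed (beyond 3 mm) while the rocker is off (below 0.22 rad) (value of joint bar_key above 0.003 m and value of joint rocker below 0.22 rad).
It fails at once if the round key is pressed (beyond 3 mm) before the bar key is in (beyond 4 mm) (value of joint round_key above 0.003 m and value of joint bar_key below 0.004 m).
It fails at once if the square key is pressed (beyond 3 mm) (value of joint square_key above 0.003 m).
It fails at once if the lamp unit or the pad is lifted by 10 mm, tipped by 0.15 rad or moved by 30 mm (height (world z) of any of lamp_unit, pad above 0.01 m or angle between any of lamp_unit, pad's own z axis and vertical above 0.15 rad or distance of any of lamp_unit, pad from where it was at the start of the episode above 0.03 m).
It fails at once if a bystander is moved by 30 mm (distance of any of dish, jar, weight, slide_box, forceps, beaker, bottle from where it was at the start of the episode above 0.03 m).
It also fails if it takes over 48 s, if anything falls off the work surface, if the arm or the gripper's body presses on something with over 40 N, if the wrist force passes 120 N, or if a joint passes its speed limit or range.

## Working session

There is one attempt and no reset: what is moved stays moved. The work goes in short steps, Python scripts to look and compute and a shell command to move; the robot and the scene stay as the last step left them, time stands still between calls to the robot, and variables do not carry over. Pictures are saved under pics/ and viewed, at most 10 in all, crops included, and the job is handed in when it is done.

```bash
mkdir -p pics; ls; cat > h.py <<'E'
import numpy as np, cv2
from scipy.spatial.transform import Rotation as R
from bench import telemetry, cams, ctrl
def cam(n):
    d=cams.read_camera(n); d['f']=200/np.tan(np.radians(d['fov_y']/2)); return d
def world(d,u,v,z):   # ray onto plane z
    Rm=R.from_rotvec(np.ravel(d['rvec'])).as_matrix(); t=np.ravel(d['tvec'])
    c=-Rm.T@t; r=Rm.T@np.array([(u-d['cx'])/d['f'],(v-d['cy'])/d['f'],1])
    return c+r*(z-c[2])/r[2]
def save(n,img): cv2.imwrite('pics/'+n,cv2.cvtColor(img,cv2.COLOR_RGB2BGR))
E
python3 - <<'E'
from h import *
s=telemetry.read_state(); print(s)
for n in('top','scene'):
    d=cam(n); save(n+'0.png',d['pixels']); print(n,d['fov_y'],d['cx'],d['cy'],d['rvec'],d['tvec']); np.save(n+'_d.npy',d,allow_pickle=True)
print(ctrl.nose_length)
E
```

```text
pics
{'clock': 0.0, 'q': array([ 1.22200536e+00,  2.76577407e-01,  1.50609737e+00, -3.74180093e-05,
        1.36070883e+00, -1.20999690e-01]), 'dq': array([ 0.00095362, -0.00060222, -0.00035137, -0.00045334, -0.00070331,
       -0.00160677]), 'tau': array([-6.06426001e-04, -4.04585338e+01, -2.37225151e+01,  7.01829256e-02,
        3.46387667e-02, -1.28312586e-04]), 'ee_pos': array([0.12968007, 0.55962247, 0.21262902]), 'ee_rot': array([-3.56984909e-01, -3.12085939e+00,  2.74901014e-03]), 'contact_force': array([-0.0954854 , -0.45648924,  0.67603488]), 'wrist_torque': array([0.01555515, 0.06639034, 0.03386879]), 'grasp_force': 0.0, 'width': 1.0021632464211336}
top 48.509108346205394 327.3318307793252 201.49028849590857 [ 2.14145605 -2.1160976   0.21800199] [-0.01962658  0.49061109  1.32886066]
scene 52.80636941967475 317.28966097862633 200.29712349176117 [ 1.50299751  2.03053928 -0.87572044] [ 0.16421465 -0.25284861  1.42995955]
0.008
```

View pics/top0.png

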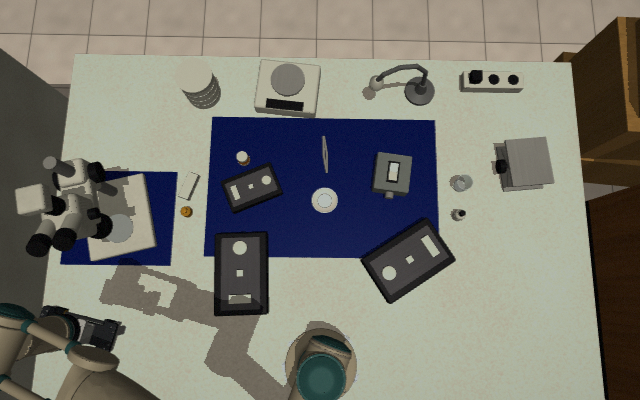

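View pics/scene0.png

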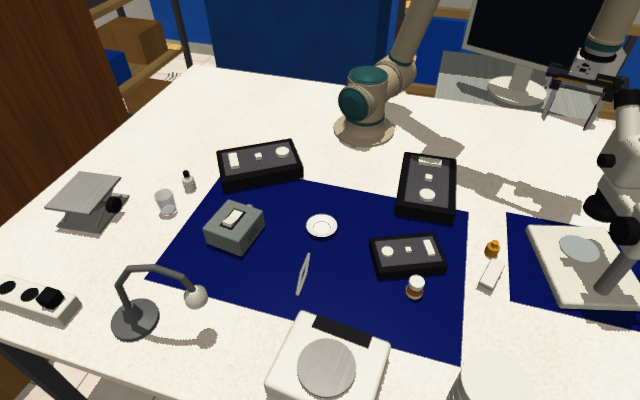

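The top view shows three pads: A at (252,187), B at (241,273) and C at (408,260). A is the smallest, has the jar behind it at (242,157), and stands on the other side of the dish from the lamp unit at (392,173), so A fits. The lamp's socket is at (389,195), so the raised end of the rocker is the far one. Next I'll confirm both in one crop and measure them.

```bash
cat > m.py <<'E'
from h import *
d=np.load('top_d.npy',allow_pickle=True).item(); im=d['pixels']
a=cv2.resize(im[145:220,210:300],None,fx=4.4,fy=4.4,interpolation=cv2.INTER_CUBIC); b=cv2.resize(im[140:215,350:440],None,fx=4.4,fy=4.4,interpolation=cv2.INTER_CUBIC)
save('crop1.png',np.hstack([a,b]))
def white(x0,x1,y0,y1,z,th):
    m=np.zeros(im.shape[:2],np.uint8); m[y0:y1,x0:x1]=(im[y0:y1,x0:x1].min(2)>th)
    n,l,st,c=cv2.connectedComponentsWithStats(m)
    for i in range(1,n):
        if st[i,4]>8:
            r=cv2.minAreaRect(np.argwhere(l==i)[:,::-1].astype(np.float32))
            print(st[i,4],c[i].round(1),r, world(d,*c[i],z).round(4))
white(222,284,168,210,.041,140); white(378,408,156,190,.066,170)
for (x0,x1,y0,y1) in((205,275,225,320),(355,460,215,305),(215,290,160,215)):
    h=cv2.cvtColor(im,cv2.COLOR_RGB2HSV); m=np.zeros(im.shape[:2],np.uint8)
    m[y0:y1,x0:x1]=(im[y0:y1,x0:x1].max(2)<75)
    cs=max(cv2.findContours(m,0,2)[0],key=cv2.contourArea); r=cv2.minAreaRect(cs); P=[world(d,*p,.032)[:2] for p in cv2.boxPoints(r)]
    print('pad',np.round(r[0],1),np.linalg.norm(P[0]-P[1]).round(3),np.linalg.norm(P[1]-P[2]).round(3),np.mean(P,0).round(3),(P[1]-P[0]).round(3))
for u,v in((389,195),(392,173),(325,200),(242,157),(461,183)): print(u,v,world(d,u,v,.03).round(3))
E
python3 m.py
```

```text
58 [266.1 179.5] ((266.0, 179.5), (7.0, 8.0), 90.0) [0.5595 0.1787 0.041 ]
72 [234.9 192.1] ((234.9315185546875, 192.1506805419922), (13.576773643493652, 5.149810314178467), 69.44395446777344) [0.5179 0.2742 0.041 ]
16 [250.6 185.8] ((250.5, 186.0), (4.0, 3.0), 90.0) [0.5387 0.2265 0.041 ]
58 [393.4 166.9] ((393.38238525390625, 166.9705810546875), (6.5484619140625, 8.48874568939209), 14.03624439239502) [ 0.5992 -0.2177  0.066 ]
pad [236.5 270.5] 0.194 0.273 [0.279 0.259] [ 0.002 -0.194]
pad [405.4 249.4] 0.284 0.224 [ 0.349 -0.257] [ 0.16  -0.235]
pad [252. 187.] 0.235 0.174 [0.538 0.223] [ 0.004 -0.235]
389 195 [ 0.517 -0.208  0.03 ]
392 173 [ 0.589 -0.219  0.03 ]
325 200 [ 0.499 -0.007  0.03 ]
242 157 [0.635 0.26  0.03 ]
461 183 [ 0.56  -0.438  0.03 ]
```

View pics/crop1.png

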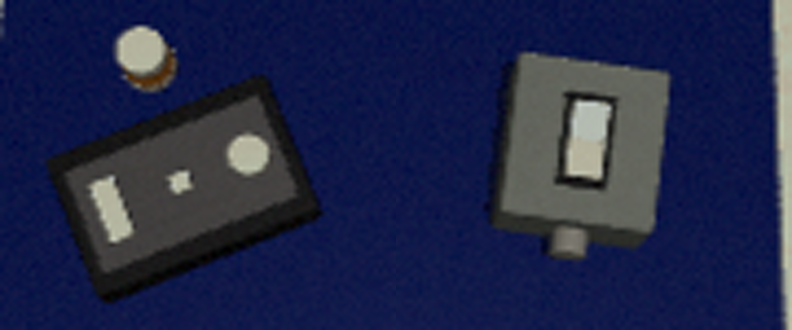

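The crop confirms pad A: bar key at (110,208), square at (180,182) and round at (248,155), with the key spacing measuring 104 mm over two steps. On the lamp unit, the far half of the rocker at (592,120) is the bright raised one, opposite the socket at (570,243).

```bash
cat >> h.py <<'E'
def go(tip,xdir):  # tip target (world), wanted tool-x direction (sign free): dp in present tool axes, mm, and twist about z, deg
    s=telemetry.read_state(); Rt=R.from_rotvec(s['ee_rot']).as_matrix()
    dp=Rt.T@(np.array(tip)-s['ee_pos']-Rt[:,2]*ctrl.nose_length)
    v=Rt.T@np.array([xdir[0],xdir[1],0]); a=np.degrees(np.arctan2(v[1],v[0])); a=(a+90)%180-90
    w=Rt[:,2]; print('t',round(s['clock'],2),'dp mm',(dp*1000).round(1),'twist z',round(a,1),'tool z',w.round(3),'F',s['contact_force'].round(2))
E
python3 - <<'E'
from h import *
d=np.load('top_d.npy',allow_pickle=True).item(); im=d['pixels']
print(im[155:190:2,386:402:2].min(2))
m=np.zeros(im.shape[:2],np.uint8); m[158:184,384:402]=im[158:184,384:402].min(2)>135
n,l,st,c=cv2.connectedComponentsWithStats(m); print(st,c)
i=1+st[1:,4].argmax(); r=cv2.minAreaRect(np.argwhere(l==i)[:,::-1].astype(np.float32)); print(r)
B=[world(d,*p,.066) for p in cv2.boxPoints(r)]; print(np.round(B,4)); print('piv',world(d,*c[i],.065))
go((.605,-.22,.18),(1,-.1))
E
```

```text
[[ 93  93  91  93  94  93  95  91]
 [ 88  93  93  91  94  92  93  92]
 [ 92  94  94  94  93  90  95  94]
 [ 92  39  20  37  44  75  93  93]
 [ 93  68  89 179 178 131  58  79]
 [ 92  32 131 180 177 177 128  91]
 [ 91  30 180 177 177 176  63  91]
 [ 95  20 176 178 178 176  32  93]
 [ 85  41 162 171 178 169  39  94]
 [ 87  59 158 158 157 152  34  94]
 [ 89  76 157 158 157 147  44  96]
 [ 84  74 158 157 157 145  49  96]
 [ 72  78 166 163 161 155  68  94]
 [ 38  22  22  22  25  22  83  94]
 [ 92  91  96  92  94  73  92  95]
 [ 94  93  93  92  95  95  92  92]
 [ 93  93  93  94  93  96  95  92]
 [ 88  86  94  96  95  98  93  94]]
[[     0      0    640    400 255872]
 [   389    163     10     17    128]] [[319.46318472 199.51415552]
 [393.09375    171.203125  ]]
((393.1790466308594, 171.15721130371094), (7.6654953956604, 16.652626037597656), 7.594643592834473)
[[ 0.5607 -0.2012  0.066 ]
 [ 0.6137 -0.2089  0.066 ]
 [ 0.6108 -0.2326  0.066 ]
 [ 0.5579 -0.2247  0.066 ]]
piv [ 0.58579221 -0.21672385  0.065     ]
t 0.1 dp mm [-639.1 -652.1   25.6] twist z -7.3 tool z [-0.001 -0.001 -1.   ] F [ 0.14  0.27 -0.34]
```

```bash
python3 -m creep '[{"dp":[-0.024,-0.0245,0],"twist":[0,0,0],"gripper":1},{"dp":[-0.024,-0.0245,0],"twist":[0,0,0],"gripper":1},{"dp":[-0.024,-0.0245,0],"twist":[0,0,0],"gripper":1},{"dp":[-0.024,-0.0245,0],"twist":[0,0,0],"gripper":1},{"dp":[-0.024,-0.0245,0],"twist":[0,0,0],"gripper":1},{"dp":[-0.024,-0.0245,0],"twist":[0,0,0],"gripper":1},{"dp":[-0.024,-0.0245,0],"twist":[0,0,0],"gripper":1},{"dp":[-0.024,-0.0245,0],"twist":[0,0,0],"gripper":1},{"dp":[-0.024,-0.0245,0],"twist":[0,0,0],"gripper":1},{"dp":[-0.024,-0.0245,0],"twist":[0,0,0],"gripper":1},{"dp":[-0.024,-0.0245,0],"twist":[0,0,0],"gripper":1},{"dp":[-0.024,-0.0245,0],"twist":[0,0,0],"gripper":1},{"dp":[-0.024,-0.0245,0],"twist":[0,0,0],"gripper":1}]' 10
python3 -c "
from h import *
go((.6036,-.2189,.13),(.99,-.12))"
```

```text
clock: 1.18
ee_pos: [0.3621, 0.1778, 0.2133]
ee_rot: [-0.357, -3.121, -0.0]
contact_force: [0.3, -0.4, -0.0]
width: 0.116
grasp_force: 0.0
t 1.18 dp mm [-324.9 -331.9   75.2] twist z -6.1 tool z [-0.  0. -1.] F [ 0.32 -0.42 -0.02]
```

```bash
python3 -m creep '[{"dp":[-0.024,-0.0245,0],"twist":[0,0,0],"gripper":1},{"dp":[-0.024,-0.0245,0],"twist":[0,0,0],"gripper":1},{"dp":[-0.024,-0.0245,0],"twist":[0,0,0],"gripper":1},{"dp":[-0.024,-0.0245,0],"twist":[0,0,0],"gripper":1},{"dp":[-0.024,-0.0245,0],"twist":[0,0,0],"gripper":1},{"dp":[-0.024,-0.0245,0],"twist":[0,0,0],"gripper":1},{"dp":[-0.024,-0.0245,0.005],"twist":[0,0,0],"gripper":1},{"dp":[-0.024,-0.0245,0.01],"twist":[0,0,0],"gripper":1},{"dp":[-0.024,-0.0245,0.01],"twist":[0,0,0],"gripper":1},{"dp":[-0.024,-0.0245,0.01],"twist":[0,0,0],"gripper":1},{"dp":[-0.024,-0.0245,0.01],"twist":[0,0,0],"gripper":1},{"dp":[-0.024,-0.0245,0.01],"twist":[0,0,0],"gripper":1},{"dp":[-0.012,-0.012,0.005],"twist":[0,0,-3],"gripper":1},{"dp":[0,0,0],"twist":[0,0,-3],"gripper":1},{"dp":[0,0,0],"twist":[0,0,0],"gripper":1},{"dp":[0,0,0],"twist":[0,0,0],"gripper":1},{"dp":[0,0,0],"twist":[0,0,0],"gripper":1}]'
python3 -c "
from h import *
go((.6036,-.2189,.13),(.99,-.12))
d=cam('wrist'); save('wr1.png',d['pixels']); print(d['T_tool_cam'],d['fov_y'],d['cx'],d['cy'])
np.save('wr1.npy',d,allow_pickle=True)"
```

```text
clock: 2.6
ee_pos: [0.5847, -0.1858, 0.1535]
ee_rot: [-0.194, -3.135, -0.001]
contact_force: [0.3, 0.5, -0.2]
width: 0.005
grasp_force: 0.0
t 2.6 dp mm [-22.9 -30.5  15.4] twist z -0.2 tool z [-0.  0. -1.] F [ 0.25  0.46 -0.18]
[[-2.04402508e-04 -9.63641735e-01 -2.67197615e-01  7.69199480e-02]
 [ 9.99999515e-01  6.03458658e-05 -9.82621809e-04  1.05767449e-04]
 [ 9.63019656e-04 -2.67197687e-01  9.63641255e-01 -1.71850055e-01]
 [ 0.00000000e+00  0.00000000e+00  0.00000000e+00  1.00000000e+00]] 65.70646984690485 322.85464955417274 202.31617616360444
```

View pics/wr1.png

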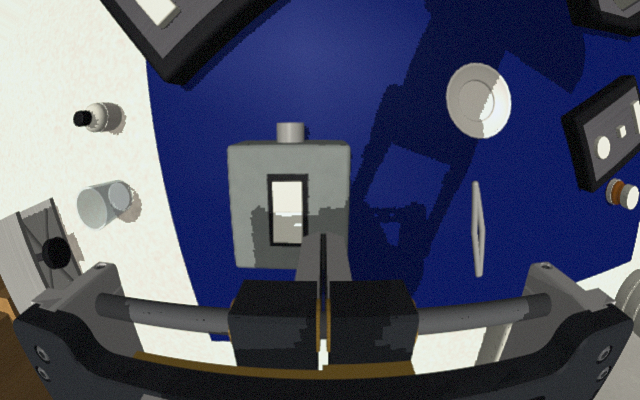

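The wrist view shows the unit squarely. The rocker spans (272,181) to (303,243), with the socket above it at (290,132) and the closed fingertips at about (323,240). I'll measure the rocker in this view.

```bash
cat >> h.py <<'E'
def wworld(d,s,u,v,z):
    p=np.array([u-d['cx'],v-d['cy']]); r=np.hypot(*p); th=r/d['f']; ray=np.r_[p/r*np.sin(th),np.cos(th)]
    T=d['T_tool_cam']; Rt=R.from_rotvec(s['ee_rot']).as_matrix()
    c=s['ee_pos']+Rt@T[:3,3]; w=Rt@T[:3,:3]@ray
    return c+w*(z-c[2])/w[2]
E
python3 - <<'E'
from h import *
d=np.load('wr1.npy',allow_pickle=True).item(); im=d['pixels']; s=telemetry.read_state()
m=np.zeros(im.shape[:2],np.uint8); m[176:248,266:308]=im[176:248,266:308].min(2)>110
cs=max(cv2.findContours(m,0,2)[0],key=cv2.contourArea); r=cv2.minAreaRect(cs); print(r)
b=cv2.boxPoints(r); b=b[b[:,1].argsort()]; a=b[:2].mean(0); c=b[2:].mean(0)
A=wworld(d,s,*a,.064); C=wworld(d,s,*c,.072); e=(C-A)[:2]; L=np.linalg.norm(e); e/=L
print(a,c,A,C,'len',L,'dir',e); P=(A[:2]+28*.001*e); Q=C[:2]-28*.001*e; print('pivot',P,Q,'press',((P+Q)/2+.018*e))
print(d['f'])
pr=(P+Q)/2+.018*e; go((*pr,.078),e)
E
```

```text
((287.0, 211.5), (61.0, 30.0), 90.0)
[287. 181.] [287. 242.] [ 0.55757436 -0.21373034  0.064     ] [ 0.61063902 -0.2212114   0.072     ] len 0.053589403628828206 dir [ 0.99020802 -0.13959968]
pivot [ 0.58530018 -0.21763913] [ 0.58291319 -0.21730261] press [ 0.60193043 -0.21998366]
309.70691628693146
t 2.65 dp mm [-21.3 -31.9  67.7] twist z 1.0 tool z [ 0.  0. -1.] F [0.38 0.46 0.05]
```

```bash
python3 -m creep '[{"dp":[-0.011,-0.016,0],"twist":[0,0,0],"gripper":1},{"dp":[-0.011,-0.0155,0],"twist":[0,0,0],"gripper":1},{"dp":[0,0,0.02],"twist":[0,0,0],"gripper":1},{"dp":[0,0,0.02],"twist":[0,0,0],"gripper":1},{"dp":[0,0,0.018],"twist":[0,0,0],"gripper":1},{"dp":[0,0,0.008],"twist":[0,0,0],"gripper":1},{"dp":[0,0,0.002],"twist":[0,0,0],"gripper":1},{"dp":[0,0,0],"twist":[0,0,0],"gripper":1},{"dp":[0,0,0],"twist":[0,0,0],"gripper":1}]'
python3 -c "
from h import *
go((.6028,-.2195,.064),(.99,-.13))"
```

```text
clock: 3.4
ee_pos: [0.6037, -0.2204, 0.0867]
ee_rot: [0.193, 3.134, -0.001]
contact_force: [-0.6, 0.2, -0.2]
width: 0.006
grasp_force: 0.0
t 3.4 dp mm [ 1.   0.8 14.7] twist z 0.4 tool z [ 0.002 -0.001 -1.   ] F [-0.65  0.16 -0.17]
```

```bash
python3 -m creep '[{"dp":[0.001,0.001,0.003],"twist":[0,0,0],"gripper":1},{"dp":[0,0,0.003],"twist":[0,0,0],"gripper":1},{"dp":[0,0,0.002],"twist":[0,0,0],"gripper":1},{"dp":[0,0,0.002],"twist":[0,0,0],"gripper":1},{"dp":[0,0,0.002],"twist":[0,0,0],"gripper":1},{"dp":[0,0,0.001],"twist":[0,0,0],"gripper":1},{"dp":[0,0,0],"twist":[0,0,0],"gripper":1},{"dp":[0,0,0],"twist":[0,0,0],"gripper":1}]'
```

```text
clock: 4.07
ee_pos: [0.6024, -0.2195, 0.0726]
ee_rot: [0.193, 3.135, -0.0]
contact_force: [1.8, -1.2, 1.4]
width: 0.008
grasp_force: 1.1
```

```bash
python3 -m creep '[{"dp":[0,0,0.001],"twist":[0,0,0],"gripper":1},{"dp":[0,0,0.001],"twist":[0,0,0],"gripper":1},{"dp":[0,0,0],"twist":[0,0,0],"gripper":1},{"dp":[0,0,0],"twist":[0,0,0],"gripper":1}]'
```

```text
clock: 4.4
ee_pos: [0.6025, -0.2195, 0.0721]
ee_rot: [0.193, 3.134, -0.001]
contact_force: [-0.2, 0.4, 10.8]
width: 0.004
grasp_force: 4.8
```

```bash
python3 -m creep '[{"dp":[0,0,-0.008],"twist":[0,0,0],"gripper":1},{"dp":[0,0,-0.025],"twist":[0,0,0],"gripper":1},{"dp":[0,0,-0.03],"twist":[0,0,0],"gripper":1},{"dp":[0,0.03,-0.015],"twist":[0,0,0],"gripper":1},{"dp":[0,0,0],"twist":[0,0,0],"gripper":1},{"dp":[0,0,0],"twist":[0,0,0],"gripper":1}]'
python3 -c "
from h import *
go((.518,.2742,.12),(-.4,.917))
d=cam('wrist'); im=d['pixels']; save('wr2.png',cv2.resize(im[90:290,200:400],None,fx=2.5,fy=2.5))"
```

```text
clock: 4.9
ee_pos: [0.6054, -0.1886, 0.1491]
ee_rot: [-0.19, -3.136, 0.0]
contact_force: [-0.1, -1.0, -0.0]
width: 0.003
grasp_force: 0.0
t 4.9 dp mm [142.8 448.8  21. ] twist z 59.5 tool z [-0. -0. -1.] F [-0.12 -0.99 -0.01]
```

View pics/wr2.png

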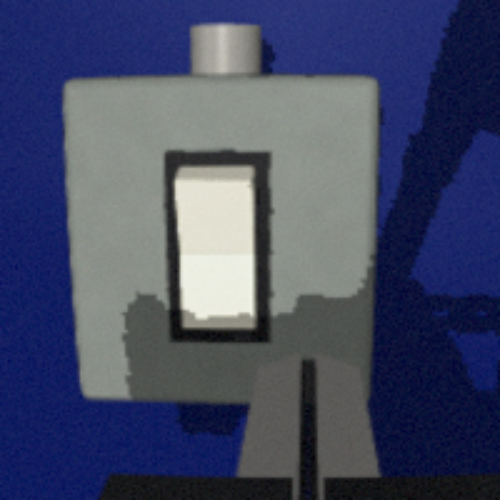

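The near half is now level, and the end face of the socket-side half shows at (215,172), so the lamp is on. Next is the pad.

```bash
python3 -m creep '[{"dp":[0.008,0.0325,0],"twist":[0,0,0],"gripper":1},{"dp":[0.008,0.0325,0],"twist":[0,0,0],"gripper":1},{"dp":[0.008,0.0325,0],"twist":[0,0,0],"gripper":1},{"dp":[0.008,0.0325,0],"twist":[0,0,0],"gripper":1},{"dp":[0.008,0.0325,0],"twist":[0,0,0],"gripper":1},{"dp":[0.008,0.0325,0],"twist":[0,0,0],"gripper":1},{"dp":[0.008,0.0325,0],"twist":[0,0,0],"gripper":1},{"dp":[0.008,0.0325,0],"twist":[0,0,0],"gripper":1},{"dp":[0.008,0.0325,0],"twist":[0,0,0],"gripper":1},{"dp":[0.008,0.0325,0],"twist":[0,0,0],"gripper":1},{"dp":[0.009,0.0325,0],"twist":[0,0,0],"gripper":1}]'
python3 -m creep '[{"dp":[0,0,0],"twist":[0,0,6.6],"gripper":1},{"dp":[0,0,0],"twist":[0,0,6.6],"gripper":1},{"dp":[0,0,0],"twist":[0,0,6.6],"gripper":1},{"dp":[0,0,0],"twist":[0,0,6.6],"gripper":1},{"dp":[0,0,0],"twist":[0,0,6.6],"gripper":1},{"dp":[0,0,0],"twist":[0,0,6.6],"gripper":1},{"dp":[0,0,0],"twist":[0,0,6.6],"gripper":1},{"dp":[0,0,0],"twist":[0,0,6.6],"gripper":1},{"dp":[0,0,0],"twist":[0,0,6.6],"gripper":1},{"dp":[0,0,0],"twist":[0,0,0],"gripper":1},{"dp":[0,0,0],"twist":[0,0,0],"gripper":1},{"dp":[0,0,0],"twist":[0,0,0],"gripper":1}]'
python3 - <<'E'
from h import *
go((.5179,.2742,.05),(-.4,.917))
s=telemetry.read_state(); d=cam('wrist'); im=d['pixels']; save('wr3.png',im); np.save('wr3.npy',{**d,'s':s},allow_pickle=True)
E
```

```text
clock: 5.87
ee_pos: [0.5601, 0.1765, 0.1466]
ee_rot: [-0.194, -3.132, 0.003]
contact_force: [0.2, -0.3, -0.1]
width: 0.009
grasp_force: 0.0
clock: 6.87
ee_pos: [0.5609, 0.1756, 0.1475]
ee_rot: [-1.718, -2.629, 0.003]
contact_force: [0.5, -0.3, 1.0]
width: 0.006
grasp_force: 0.0
t 6.87 dp mm [107.5   0.4  89.5] twist z 0.1 tool z [-0.002 -0.001 -1.   ] F [ 0.46 -0.28  1.03]
```

View pics/wr3.png

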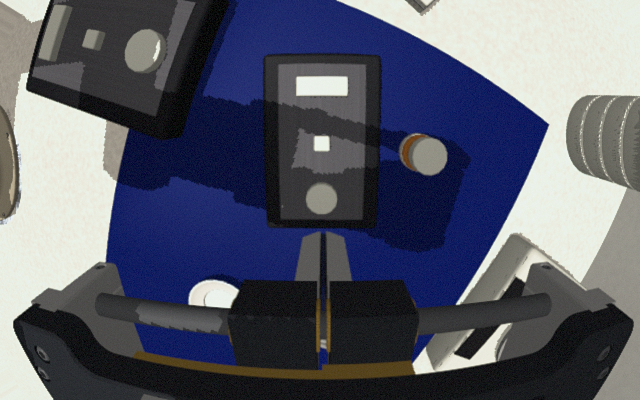

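The wrist view shows the whole pad aligned with the tool: bar key at (321,86), square at (321,143) and round at (321,198). I'll measure the keys once here.

```bash
python3 - <<'E'
from h import *
d=np.load('wr3.npy',allow_pickle=True).item(); im=d['pixels']; s=d['s']; W=[]
for n,(x0,x1,y0,y1,th) in dict(bar=(285,360,68,104,150),sq=(308,336,132,156,150),rnd=(298,345,176,220,115)).items():
    m=np.zeros(im.shape[:2],np.uint8); m[y0:y1,x0:x1]=im[y0:y1,x0:x1].min(2)>th
    c=max(cv2.findContours(m,0,2)[0],key=cv2.contourArea); r=cv2.boundingRect(c); u=(r[0]+(r[2]-1)/2,r[1]+(r[3]-1)/2)
    W.append(wworld(d,s,*u,.041)); print(n,r,W[-1].round(4))
print(np.linalg.norm(W[0]-W[1]),np.linalg.norm(W[1]-W[2]))
e=(W[0]-W[2])[:2]; e/=np.linalg.norm(e); go((*W[0][:2],.05),e)
E
```

```text
bar (296, 76, 52, 20) [0.5172 0.2733 0.041 ]
sq (314, 136, 16, 15) [0.538  0.2258 0.041 ]
rnd (306, 184, 31, 30) [0.5582 0.1785 0.041 ]
0.0518392838195618 0.05148956933401086
t 6.92 dp mm [106.9  -0.9  89.8] twist z 0.3 tool z [-0.001 -0.    -1.   ] F [-0.08 -0.53  1.01]
```

```bash
python3 -m creep '[{"dp":[0.027,0,0],"twist":[0,0,0],"gripper":1},{"dp":[0.027,0,0],"twist":[0,0,0],"gripper":1},{"dp":[0.027,0,0],"twist":[0,0,0],"gripper":1},{"dp":[0.026,0,0],"twist":[0,0,0],"gripper":1},{"dp":[0,0,0],"twist":[0,0,0],"gripper":1},{"dp":[0,0,0.025],"twist":[0,0,0],"gripper":1},{"dp":[0,0,0.025],"twist":[0,0,0],"gripper":1},{"dp":[0,0,0.025],"twist":[0,0,0],"gripper":1},{"dp":[0,0,0.012],"twist":[0,0,0],"gripper":1},{"dp":[0,0,0.003],"twist":[0,0,0],"gripper":1},{"dp":[0,0,0],"twist":[0,0,0],"gripper":1},{"dp":[0,0,0],"twist":[0,0,0],"gripper":1}]'
python3 -c "
from h import *
go((.5175,.2737,.035),(-.4,.917))"
```

```text
clock: 7.92
ee_pos: [0.5195, 0.2742, 0.0591]
ee_rot: [1.721, 2.627, 0.001]
contact_force: [0.7, 1.0, -0.9]
width: 0.007
grasp_force: 0.0
t 7.92 dp mm [ 0.4 -2.  16.1] twist z -0.0 tool z [ 0.001  0.    -1.   ] F [ 0.73  0.97 -0.92]
```

```bash
python3 -m creep '[{"dp":[0,-0.001,0.004],"twist":[0,0,0],"gripper":1},{"dp":[0,0,0.003],"twist":[0,0,0],"gripper":1},{"dp":[0,0,0.003],"twist":[0,0,0],"gripper":1},{"dp":[0,0,0.002],"twist":[0,0,0],"gripper":1},{"dp":[0,0,0.002],"twist":[0,0,0],"gripper":1},{"dp":[0,0,0.002],"twist":[0,0,0],"gripper":1},{"dp":[0,0,0.001],"twist":[0,0,0],"gripper":1},{"dp":[0,0,0],"twist":[0,0,0],"gripper":1},{"dp":[0,0,0],"twist":[0,0,0],"gripper":1}]'
```

```text
clock: 8.67
ee_pos: [0.5182, 0.2741, 0.0432]
ee_rot: [1.72, 2.627, 0.002]
contact_force: [-2.4, -1.7, 9.6]
width: 0.003
grasp_force: 5.3
```

The force shows the bar key is hard against its stop. I'll lift off and move to the round key.

```bash
python3 -m creep '[{"dp":[0,0,-0.005],"twist":[0,0,0],"gripper":1},{"dp":[0,0,-0.015],"twist":[0,0,0],"gripper":1},{"dp":[0,0,-0.02],"twist":[0,0,0],"gripper":1},{"dp":[0,0,0],"twist":[0,0,0],"gripper":1},{"dp":[-0.026,0,0],"twist":[0,0,0],"gripper":1},{"dp":[-0.026,0,0],"twist":[0,0,0],"gripper":1},{"dp":[-0.026,0,0],"twist":[0,0,0],"gripper":1},{"dp":[-0.026,0,0],"twist":[0,0,0],"gripper":1},{"dp":[0,0,0],"twist":[0,0,0],"gripper":1},{"dp":[0,0,0.015],"twist":[0,0,0],"gripper":1},{"dp":[0,0,0.008],"twist":[0,0,0],"gripper":1},{"dp":[0,0,0],"twist":[0,0,0],"gripper":1},{"dp":[0,0,0],"twist":[0,0,0],"gripper":1}]'
python3 -c "
from h import *
go((.5588,.1785,.035),(-.4,.917))"
```

```text
clock: 9.75
ee_pos: [0.5582, 0.1791, 0.0574]
ee_rot: [-1.72, -2.627, 0.002]
contact_force: [-0.2, 0.0, -0.3]
width: 0.002
grasp_force: 0.0
t 9.75 dp mm [-0.8  0.4 14.4] twist z 0.0 tool z [-0.002 -0.    -1.   ] F [-0.22  0.04 -0.25]
```

```bash
python3 -m creep '[{"dp":[0,0,0.004],"twist":[0,0,0],"gripper":1},{"dp":[0,0,0.003],"twist":[0,0,0],"gripper":1},{"dp":[0,0,0.003],"twist":[0,0,0],"gripper":1},{"dp":[0,0,0.002],"twist":[0,0,0],"gripper":1},{"dp":[0,0,0.002],"twist":[0,0,0],"gripper":1},{"dp":[0,0,0.001],"twist":[0,0,0],"gripper":1},{"dp":[0,0,0.001],"twist":[0,0,0],"gripper":1},{"dp":[0,0,0],"twist":[0,0,0],"gripper":1},{"dp":[0,0,0],"twist":[0,0,0],"gripper":1}]'
```

```text
clock: 10.5
ee_pos: [0.5594, 0.1791, 0.0432]
ee_rot: [1.722, 2.628, 0.002]
contact_force: [-1.6, 1.2, 5.6]
width: 0.006
grasp_force: 3.0
```

```bash
python3 -m creep '[{"dp":[0,0,0.001],"twist":[0,0,0],"gripper":1},{"dp":[0,0,0],"twist":[0,0,0],"gripper":1},{"dp":[0,0,0],"twist":[0,0,0],"gripper":1}]'; python3 -m creep '[{"dp":[0,0,-0.005],"twist":[0,0,0],"gripper":1},{"dp":[0,0,-0.015],"twist":[0,0,0],"gripper":1},{"dp":[0,0,-0.03],"twist":[0,0,0],"gripper":1},{"dp":[0,0,-0.03],"twist":[0,0,0],"gripper":1},{"dp":[0,0,-0.02],"twist":[0,0,0],"gripper":1},{"dp":[0,0,0],"twist":[0,0,0],"gripper":1},{"dp":[0,0,0],"twist":[0,0,0],"gripper":1},{"dp":[0,0,0],"twist":[0,0,0],"gripper":1}]'
python3 - <<'E'
from h import *
d=cam('wrist'); a=d['pixels'][40:240,240:460]
save('end.png',cv2.resize(a,None,fx=2.5,fy=2.5))
E
```

```text
clock: 10.75
ee_pos: [0.5594, 0.179, 0.0431]
ee_rot: [1.721, 2.628, 0.002]
contact_force: [-2.9, 1.5, 10.9]
width: 0.003
grasp_force: 5.6
clock: 11.42
ee_pos: [0.5583, 0.1783, 0.1401]
ee_rot: [-1.721, -2.627, 0.003]
contact_force: [-0.5, -0.3, -0.1]
width: 0.003
grasp_force: 0.0
```

View pics/end.png

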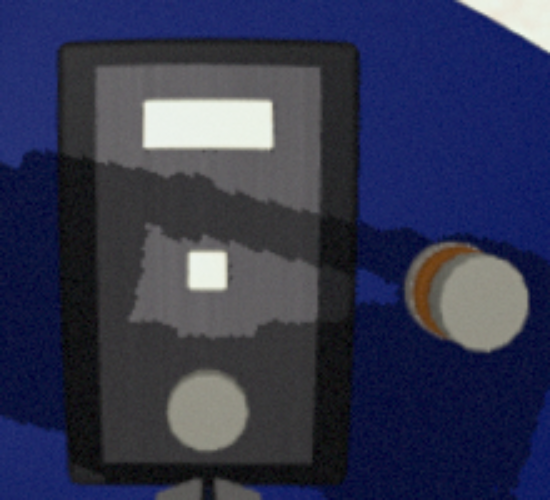

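The pad and jar are where they were. The bar key at (208,124), the square at (207,270) and the round at (207,410) are all in place, and the fingers are clear above the pad. I'm handing in.

```bash
python3 -c "
from bench import finish_job
print(finish_job())"
```

```text
the job is handed in; nothing more can be done
None
```

I switched the lamp on, pressed the bar key in and pressed and released the round key, in that order, each to its hard stop at about 10 N; the job was handed in at about 11.5 s, and no verdict was shown.

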